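Set the stirrer speed on a bioreactor control unit

ROBOT

A 6-joint arm with a two-finger parallel gripper is mounted at the origin on the work surface. World frame = base frame: x ahead of the robot, y to its left, z up, the work surface at z = 0. Lengths are in m, angles in degrees, forces in N, time in s.
With the tool pointing down it reaches from about 0.4 to 0.825 m from the base axis. Payload 7 kg.
Tool frame: the origin (TCP) lies at the centre of the arm's flange, where the gripper is bolted on; the fingertips stand 178 mm ahead of it and the grasp point (between the pads) lies 159 mm ahead of it; x points along the fingers, y is the direction in which the jaws open and shut, and the axes are right-handed (so a half turn about x gives the same grasp; the last joint's range is limited). The gripper opens to 88 mm and grips with 3 to 60 N. Pads are 19 mm wide; open, the fingers measure 130 mm over their backs; the gripper's body (78 mm by 193 mm) begins 47 mm behind the grasp point.
Start: joints at [-52.649, 20.546, 0.682, 0, -70.136, -16.507], TCP at [0.24, -0.631, 0.405] pointing down, gripper open.
Joint ranges: [-176.03, 176.03], [-82.01, 121.73], [-58.28, 71.71], [-173.87, 95.51], [-174.79, -0.11], [-173.66, 173.66]. Speed limits (degrees/s): [136.94, 136.94, 172.46, 180, 180, 180].

INTERFACE

Orientations are given as [roll, pitch, yaw] about the fixed x, y, z axes, in that order (R = Rz(yaw) Ry(pitch) Rx(roll)).
In Python, from plant import ctrl gives the robot as it stands. The module is installed in compiled form; this text tells all that it offers.
- The arm moves only by the shell command python3 -m inch 'ROWS'. ROWS is JSON, one flat list of numbers, 7 for each row, row after row: the shift along the tool's x, y, z in m, then the turn, a rotation vector about the tool's x, y, z in degrees, then the finger opening in m, from 0 to 0.0876. In form: [dx, dy, dz, rx, ry, rz, hand, dx, dy, dz, rx, ry, rz, hand, ...]. A call has 1 to 20 rows; each row shifts and turns the pose as measured when the row begins, along the tool's axes as they then stand; what a row does not reach is not made up. A row lasts 1/8 s, in which the tool goes at most 62.5 mm and 10.7 degrees, less where a joint would pass 70% of its speed; a pose out of reach is approached as far as the arm can. A call with a gripper value outside its range is refused whole. The fingers move at their own pace and stop on an object; the grip force is fixed at half the most. Time passes only in rows, so rows that do not move let the fingers close. It gives the time, the measured TCP pose, the force and the opening at its end, in the units of the state.
- ctrl.get_obs(): the state, without advancing time (a new reading comes with each control period).
- ctrl.snapshot(name): name is "scene" or "top" or "wrist"; returns a dict with "color" (420x560x3 uint8, red, green, blue), "depth" (420x560 float32, m along the optical axis (not along the pixel's ray), 0 where there is no reading), "K" (3x3 intrinsics, pixels), "position" and "attitude" of the camera in the world; the wrist camera has in their place "hand_eye" (4x4, takes a point from camera to tool coordinates, whose origin is the TCP and whose axes are the tool frame's). Camera axes: x right, y up, looking along -z (the intrinsics and any distortion apply to the point x, -y, -z); pixel columns grow to the right and rows downward; lengths in m; the calibration is good to about 2 mm. A picture is of the moment at which its call begins: read the wrist's pose just before it.
- ctrl.close_job(): hands the job in, once; it reports no verdict.
The state is a dict: "clock": time; "joint_pos": joint angles; "qvel": joint speeds; "tau": joint torques, N m; "tool_pos": TCP position; "orientation": TCP orientation; "force": force on the tool from outside, world axes, zero at the start; "moment": the same for the moment, N m; "opening": finger opening in m.
Only numpy, scipy, OpenCV 4.12 (cv2) and the standard library are available. Lean on these libraries where they do the work, as an engineer would, in place of code of your own. Each camera call takes 0.05 s, during which the arm holds its last target.

TASK

On the bioreactor's control unit, roll the thumbwheel in its panel slot with a fingertip until the needle of the scale lines up with the bar-shaped set-point rider (not the round stud), then press the round SET button well down once the needle is there and let go. Touch the unit gently, as one would with a finger: never push on it with more than 15 N. Do not knock over or shift the bottle, the jar or the tip rack.

Things in the scene. Friction and masses are not known exactly. Their poses are not given: they have to be found in the camera images.
- console: Control unit fixed to the bench, steel case with flat white top panel, 180 (x) x 240 (y) x 90 (z) mm; origin: centre of its underside, panel at z = 90 mm. y runs along the thumbwheel slot and the scale; -x faces the robot at yaw 0; yaw up to 0.35 rad either way. Over 15 N of contact force on it or any part it carries (wheel, button, panel) is too rough.
- slot (a point): Centre of the thumbwheel slot (14 mm along x, 60 mm along y) at panel level, axes as the unit's. A black ribbed wheel, 60 mm in diameter, 10 mm thick, axle along x, stands out of it with its crown straight above this point; the exposed part is 35 to 55 mm long. The panel is bare around it for 60 mm along y and 50 mm towards the scale (+x).
- crown_nominal (a point): Fixed point of the unit 12 mm above the panel, the middle height of the wheel's crown, axes as the unit's. The wheel's mount is adjustable: the real crown sits up to 5 mm higher or lower, which is not measured and must be felt. Sprung: 1 N, then 7 N per mm pushed down, stop after 3 mm. Stiff to turn: 2.7 N along the rim. Pressed with under 3 to 4 N the fingertip slips, 5 to 9 N rolls it well.
- slot_end (a point): The +y end of the slot at panel level, 30 mm from its centre. Stroking the crown towards this end moves the needle the same way (unit's +y), 2 mm of needle per 3 mm of rim (20 mm per rad); away from it, the other way. The wheel stays where it is left and turns up to 2.4 rad either way from the start; expect several strokes, lifting and going back between them.
- needle_tip (a point): Tip of the black needle (22 x 4 mm, along the unit's x) that slides along the unit's y above the pale scale on the far (+x) half of the panel, under a clear hood 56 (x) x 136 (y) x 16 mm high; point: its +x end, a few mm above the panel. It starts mid-scale and travels 48 mm either way. Under the hood it cannot be touched: only the wheel moves it.
- flag_tip (a point): Set-point rider: narrow dark steel bar, 24 mm (x) x 4 mm (y) x 8 mm high with a 14 mm wide foot at its +x end, fixed under the hood beyond the needle; point: middle of its -x end, axes as the unit's. It is 22 to 42 mm to one side of the scale's middle, either side. Lined up: needle_tip and flag_tip at the same y along the unit, within 3 mm.
- stud: Round dark steel stud, 14 mm in diameter, 8 mm high, fixed under the clear hood on the other side of the scale; origin at its underside. It is the alarm limit: not the target.
- set_button_top (a point): Centre of the top face of the round SET button, 26 mm in diameter, black in a grey housing, on the unit's +y side, on the robot's side of the scale; pressed straight down. Spring button, 8 mm of travel, 1.5 N to start and 5 N fully down, with a hard stop there: pressing on past the stop soon exceeds 15 N.
- set_button (a joint): Travel of the SET button: 0 up, 0.008 m fully down. Pressed counts from 0.0045 m; it springs back.
- reagent: Bystander: screw-top glass bottle with a blue cap, 70 mm in diameter, 150 mm high, loose, upright; origin at the centre of its underside.
- tiprack: Bystander: blue box rack of white pipette tips, 85 x 120 x 51 mm high, loose; origin at the centre of its underside.
- jar: Bystander: white jar with a green cap, 48 mm in diameter, 60 mm high, loose, upright; origin at the centre of its underside.

How it is judged:
By the outcome, as a careful person would: the job done as asked, in the order asked, and still so for the second after the job is handed in, with the robot touching nothing.
It also fails if it takes over 54 s, if anything falls off the work surface, if the arm or the gripper's body presses on something with over 40 N, if the wrist force passes 120 N, or if a joint passes its speed limit or range.

## Working session

There is one attempt and no reset: what is moved stays moved. The work goes in short steps, Python scripts to look and compute and a shell command to move; the robot and the scene stay as the last step left them, time stands still between calls to the robot, and variables do not carry over. Pictures are saved under pics/ and viewed, and the job is handed in when it is done.

```bash
mkdir -p pics; ls
cat > h.py <<'E'
import numpy as np, cv2, pickle
from plant import ctrl
from scipy.spatial.transform import Rotation as R
def save(name, n):
    o=ctrl.get_obs(); s=ctrl.snapshot(name); s['obs']=o
    pickle.dump(s,open(f'pics/{n}.pkl','wb')); cv2.imwrite(f'pics/{n}.png',s['color'][:,:,::-1]); return s
def load(n): return pickle.load(open(f'pics/{n}.pkl','rb'))
E
python3 - <<'E'
from h import *
for c in ('scene','top','wrist'):
    s=save(c,c+'0'); print(c,{k:(v if k not in('color','depth','obs') else 0) for k,v in s.items()})
print(ctrl.get_obs())
E
```

```text
pics
scene {'color': 0, 'depth': 0, 'K': array([[382.71928789,   0.        , 271.12346291],
       [  0.        , 382.71928789, 208.39327608],
       [  0.        ,   0.        ,   1.        ]]), 'position': array([0.81222395, 0.43176644, 0.74806017]), 'attitude': array([ 33.73114873,   0.38425902, 153.55820041]), 'obs': 0}
top {'color': 0, 'depth': 0, 'K': array([[406.50925871,   0.        , 282.6778342 ],
       [  0.        , 406.50925871, 204.66753293],
       [  0.        ,   0.        ,   1.        ]]), 'position': array([0.49549216, 0.02244837, 1.01852957]), 'attitude': array([  6.30754619,  -0.15643645, -89.6759409 ]), 'obs': 0}
wrist {'color': 0, 'depth': 0, 'K': array([[296.56168268,   0.        , 280.27904403],
       [  0.        , 296.56168268, 207.89234706],
       [  0.        ,   0.        ,   1.        ]]), 'hand_eye': array([[ 3.98804028e-04,  2.96051664e-01, -9.55171845e-01,
         2.09182235e-02],
       [ 9.99998874e-01, -1.49995222e-03, -4.73839049e-05,
        -1.48134597e-04],
       [-1.44674021e-03, -9.55170750e-01, -2.96051928e-01,
        -7.91801076e-02],
       [ 0.00000000e+00,  0.00000000e+00,  0.00000000e+00,
         1.00000000e+00]]), 'obs': 0}
{'clock': 0.15, 'joint_pos': array([-5.26479382e+01,  2.05819482e+01,  6.45272312e-01, -1.45793197e-02,
       -7.01364776e+01, -1.65069767e+01]), 'qvel': array([-0.01470181, -0.02411686,  0.04267448, -0.04368771, -0.0633705 ,
        0.00551168]), 'tau': array([-1.09366953e-03, -5.83274317e+01,  2.93290704e+01,  7.00129464e+00,
        8.77157960e-03, -1.02381509e-04]), 'tool_pos': array([ 0.24013516, -0.63068087,  0.4039344 ]), 'orientation': array([ 95.8954879 ,  89.92557317, 116.73561043]), 'force': array([-0.04815246, -0.1507215 ,  0.05013261]), 'moment': array([0.00769443, 0.02109712, 0.00793123]), 'opening': 0.08770090405449864}
```

View pics/top0.png

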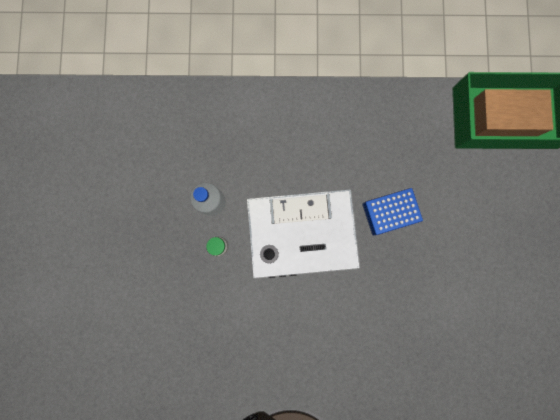

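View pics/scene0.png

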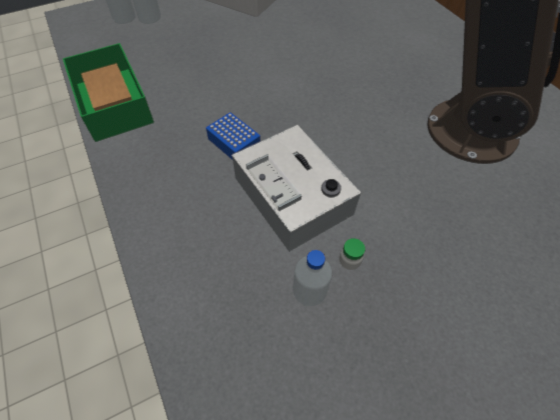

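View pics/wrist0.png

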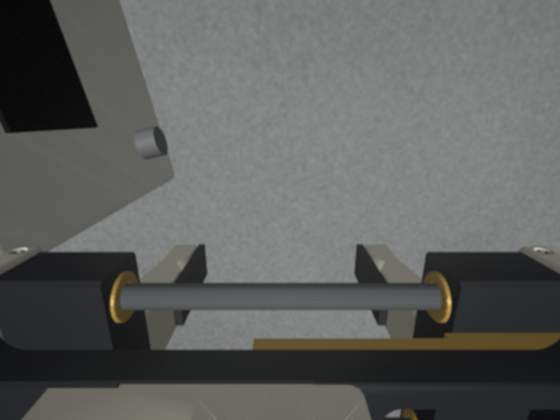

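Run:
```python
from h import *
s=load('top0'); c=s['color'][180:290,180:440,::-1]; cv2.imwrite('pics/topc.png',cv2.resize(c,None,fx=3.05,fy=5,interpolation=cv2.INTER_CUBIC) if 0 else cv2.resize(c,(780,330),interpolation=cv2.INTER_CUBIC))
s=load('scene0'); c=s['color'][120:250,225:365,::-1]; cv2.imwrite('pics/scenec.png',cv2.resize(c,None,fx=4.6,fy=4.6,interpolation=cv2.INTER_CUBIC))
```

```text
(no output)
```

View pics/topc.png

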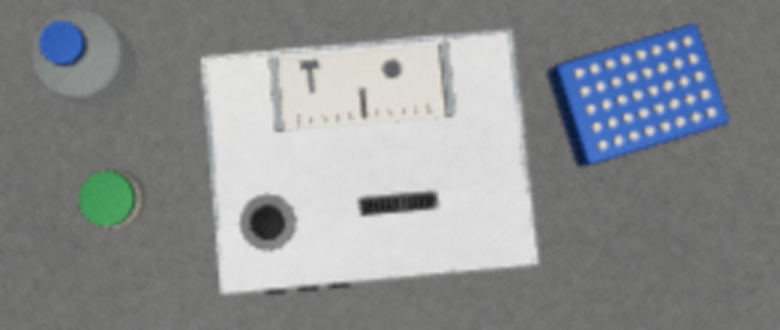

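View pics/scenec.png

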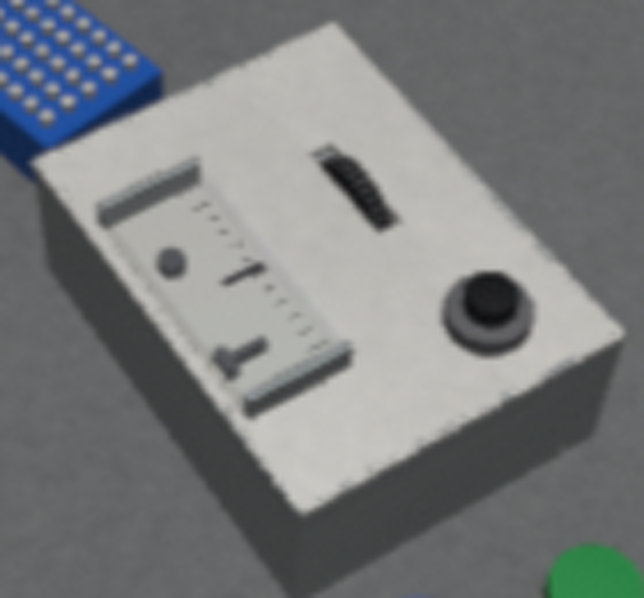

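```bash
cat >> h.py <<'E'
def ray(s,u,v):
    K=s['K']; d=np.array([(u-K[0,2])/K[0,0], -(v-K[1,2])/K[1,1], -1.])
    if 'hand_eye' in s:
        o=s['obs']; Rt=R.from_euler('xyz',o['orientation'],degrees=True).as_matrix(); H=s['hand_eye']
        return o['tool_pos']+Rt@H[:3,3], Rt@H[:3,:3]@d
    return s['position'], R.from_euler('xyz',s['attitude'],degrees=True).as_matrix()@d
def atz(s,u,v,z):
    p,d=ray(s,u,v); return p+d*(z-p[2])/d[2]
def tri(a,b):
    (p,d),(q,e)=ray(*a),ray(*b); t=np.linalg.lstsq(np.c_[d,-e],q-p,rcond=None)[0]
    x,y=p+d*t[0],q+e*t[1]; return (x+y)/2,np.linalg.norm(x-y)
def proj(s,P):
    K=s['K']
    if 'hand_eye' in s:
        o=s['obs']; Rt=R.from_euler('xyz',o['orientation'],degrees=True).as_matrix(); H=s['hand_eye']; c=o['tool_pos']+Rt@H[:3,3]; Rc=Rt@H[:3,:3]
    else: c=s['position']; Rc=R.from_euler('xyz',s['attitude'],degrees=True).as_matrix()
    q=Rc.T@(np.asarray(P)-c); return np.array([K[0,2]+K[0,0]*q[0]/-q[2], K[1,2]+K[1,1]*q[1]/q[2]])
E
python3 - <<'E'
from h import *
np.set_printoptions(precision=4,suppress=True)
t=load('top0'); s=load('scene0')
T=dict(c1=(201,57),c2=(513,30),c3=(539,265),c4=(220,293),slot=(399,204),btn=(267,221),needle=(362,88),flag=(313,90),stud=(392,69),s_e1=(360,207),s_e2=(437,201))
S=dict(c1=(305,515),c2=(37,157),c3=(335,25),c4=(624,330),slot=(356,189),btn=(491,297),needle=(223,283),flag=(266,343),stud=(172,262))
for k in T:
    a=(t,T[k][0]/3+180-.33,T[k][1]/3+180-.33); print(k,atz(*a,.09),end=' ')
    if k in S:
        b=(s,S[k][0]/4.6+225-.4,S[k][1]/4.6+120-.4); print(atz(*b,.09),*tri(a,b))
    else: print()
    u,v=int(round(a[1])),int(round(a[2])); d=t['depth'][v,u]; p,r=ray(*a); print('   depth',p+r*d)
E
```

```text
c1 [0.6115 0.1034 0.09  ] [0.61   0.1036 0.09  ] [0.6109 0.1037 0.0911] 0.0012690048701258854
   depth [0.6115 0.1034 0.0906]
c2 [ 0.6339 -0.1363  0.09  ] [ 0.6322 -0.1378  0.09  ] [ 0.6332 -0.1356  0.0928] 0.0006388068665431956
   depth [ 0.6472 -0.1515  0.0011]
c3 [ 0.4551 -0.1536  0.09  ] [ 0.4558 -0.152   0.09  ] [ 0.4549 -0.1538  0.0881] 0.0003721610356267183
   depth [ 0.4513 -0.1702  0.0022]
c4 [0.433  0.0864 0.09  ] [0.4317 0.0825 0.09  ] [0.4339 0.0856 0.0949] 0.001570769595684752
   depth [ 0.4269  0.0927 -0.0014]
slot [ 0.5003 -0.0482  0.09  ] [ 0.5008 -0.0481  0.09  ] [ 0.5004 -0.0484  0.0895] 0.0003977152912051365
   depth [ 0.5002 -0.0473  0.1013]
btn [0.4869 0.0516 0.09  ] [0.4766 0.0385 0.09  ] [0.4871 0.0509 0.1108] 0.00011336996710081141
   depth [0.4872 0.0508 0.117 ]
needle [ 0.5884 -0.0201  0.09  ] [ 0.585  -0.0255  0.09  ] [ 0.5877 -0.0198  0.098 ] 0.00027746453342230123
   depth [ 0.5867 -0.0193  0.107 ]
flag [0.5866 0.0174 0.09  ] [0.583  0.0147 0.09  ] [0.5855 0.0178 0.0957] 0.0013876408416827984
   depth [0.5851 0.0175 0.1055]
stud [ 0.6031 -0.0431  0.09  ] [ 0.6011 -0.0477  0.09  ] [ 0.6027 -0.0429  0.0962] 0.0007891657748322052
   depth [0.4955 0.0224 1.0185]
s_e1 [ 0.4978 -0.0187  0.09  ] 
   depth [ 0.4978 -0.019   0.0836]
s_e2 [ 0.5027 -0.077   0.09  ] 
   depth [ 0.5033 -0.0856  0.0098]
```

```bash
cat >> h.py <<'E'
YAW=np.radians(5.3); ux=np.array([np.cos(YAW),np.sin(YAW),0]); uy=np.array([-np.sin(YAW),np.cos(YAW),0])
Rgoal=np.c_[[0,0,-1.],-uy,-ux]
def plan(target):  # target TCP position; shift in tool axes, turn
    o=ctrl.get_obs(); Rt=R.from_euler('xyz',o['orientation'],degrees=True).as_matrix()
    d=Rt.T@(np.asarray(target)-o['tool_pos']); w=R.from_matrix(Rt.T@Rgoal).as_rotvec(degrees=True)
    print('clk %.3f'%o['clock'],'tcp',o['tool_pos'].round(4),'F',o['force'].round(2),'open %.4f'%o['opening']); print('tool shift mm',(d*1e3).round(2),'turn',w.round(2))
def unit(P): # relative to slot, unit axes
    d=np.asarray(P)-np.array([.5004,-.0484,.09]); return np.array([d@ux,d@uy,d[2]])
E
python3 - <<'E'
from h import *
np.set_printoptions(precision=4,suppress=True)
o=ctrl.get_obs(); print(R.from_euler('xyz',o['orientation'],degrees=True).as_matrix())
plan([.5004,-.0484,.33])
t=load('top0')
# depth heights around button and slot along unit axes
def h(P):
    u,v=proj(t,P); d=t['depth'][int(round(v)),int(round(u))]; p,r=ray(t,u,v); return (p+r*d)[2]*1e3
B=np.array([.4871,.0509,.112]); S=np.array([.5004,-.0484,.1])
for k in range(-32,33,4): print(k,'btn x %.0f y %.0f'%(h(B+ux*k/1e3),h(B+uy*k/1e3)),'slot x %.0f y %.0f'%(h(S+ux*k/1e3),h(S+uy*k/1e3)))
E
```

```text
[[-0.0006 -0.3558  0.9346]
 [ 0.0012  0.9346  0.3558]
 [-1.      0.0013 -0.0001]]
clk 0.150 tcp [ 0.2401 -0.6307  0.4039] F [-0.05 -0.15  0.05] open 0.0877
tool shift mm [ 74.46 451.5  450.4 ] turn [-164.46    0.1    -0.03]
-32 btn x 92 y 90 slot x 90 y 90
-28 btn x 91 y 87 slot x 90 y 14
-24 btn x 87 y 90 slot x 90 y 81
-20 btn x 104 y 92 slot x 92 y 92
-16 btn x 103 y 100 slot x 92 y 94
-12 btn x 113 y 116 slot x 88 y 98
-8 btn x 114 y 113 slot x 89 y 98
-4 btn x 115 y 116 slot x 100 y 99
0 btn x 117 y 117 slot x 101 y 101
4 btn x 111 y 112 slot x 103 y 100
8 btn x 114 y 114 slot x 91 y 99
12 btn x 113 y 112 slot x 90 y 99
16 btn x 102 y 101 slot x 92 y 98
20 btn x 89 y 101 slot x 91 y 94
24 btn x 92 y 87 slot x 88 y 91
28 btn x 90 y 88 slot x 90 y 87
32 btn x 90 y 91 slot x 89 y 91
```

Run:
```python
from h import *
o=ctrl.get_obs(); R0=R.from_euler('xyz',o['orientation'],degrees=True).as_matrix(); p=o['tool_pos']
g=np.array([.5004,-.0484,.34]); n=19; out=[]
for i in range(n):
    Ri=R0@R.from_rotvec([-164.46*i/n,0,0],degrees=True).as_matrix()
    out+=[*((Ri.T@(g-p)/n).round(3)+0),round(-164.46/n,1),0,0,0]
print(out)
```

```text
[np.float64(0.003), np.float64(0.024), np.float64(0.024), -8.7, 0, 0, 0, np.float64(0.003), np.float64(0.02), np.float64(0.027), -8.7, 0, 0, 0, np.float64(0.003), np.float64(0.016), np.float64(0.03), -8.7, 0, 0, 0, np.float64(0.003), np.float64(0.011), np.float64(0.032), -8.7, 0, 0, 0, np.float64(0.003), np.float64(0.006), np.float64(0.033), -8.7, 0, 0, 0, np.float64(0.003), np.float64(0.001), np.float64(0.034), -8.7, 0, 0, 0, np.float64(0.003), np.float64(-0.004), np.float64(0.033), -8.7, 0, 0, 0, np.float64(0.003), np.float64(-0.009), np.float64(0.032), -8.7, 0, 0, 0, np.float64(0.003), np.float64(-0.014), np.float64(0.031), -8.7, 0, 0, 0, np.float64(0.003), np.float64(-0.018), np.float64(0.028), -8.7, 0, 0, 0, np.float64(0.003), np.float64(-0.022), np.float64(0.025), -8.7, 0, 0, 0, np.float64(0.003), np.float64(-0.026), np.float64(0.022), -8.7, 0, 0, 0, np.float64(0.003), np.float64(-0.029), np.float64(0.017), -8.7, 0, 0, 0, np.float64(0.003), np.float64(-0.031), np.float64(0.013), -8.7, 0, 0, 0, np.float64(0.003), np.float64(-0.033), np.float64(0.008), -8.7, 0, 0, 0, np.float64(0.003), np.float64(-0.033), np.float64(0.003), -8.7, 0, 0, 0, np.float64(0.003), np.float64(-0.034), np.float64(-0.002), -8.7, 0, 0, 0, np.float64(0.003), np.float64(-0.033), np.float64(-0.007), -8.7, 0, 0, 0, np.float64(0.003), np.float64(-0.031), np.float64(-0.012), -8.7, 0, 0, 0]
```

```bash
python3 -m inch '[0.003,0.024,0.024,-8.7,0,0,0, 0.003,0.020,0.027,-8.7,0,0,0, 0.003,0.016,0.030,-8.7,0,0,0, 0.003,0.011,0.032,-8.7,0,0,0, 0.003,0.006,0.033,-8.7,0,0,0, 0.003,0.001,0.034,-8.7,0,0,0, 0.003,-0.004,0.033,-8.7,0,0,0, 0.003,-0.009,0.032,-8.7,0,0,0, 0.003,-0.014,0.031,-8.7,0,0,0, 0.003,-0.018,0.028,-8.7,0,0,0, 0.003,-0.022,0.025,-8.7,0,0,0, 0.003,-0.026,0.022,-8.7,0,0,0, 0.003,-0.029,0.017,-8.7,0,0,0, 0.003,-0.031,0.013,-8.7,0,0,0]'
python3 - <<'E'
from h import *
plan([.5004,-.0484,.33])
E
```

```text
clock: 1.9
tool_pos: [0.4204, -0.1815, 0.3583]
orientation: [-21.4, 89.6, 125.0]
force: [-0.5, -0.3, 1.1]
opening: 0.0005
clk 1.900 tcp [ 0.4204 -0.1815  0.3583] F [-0.47 -0.28  1.1 ] open 0.0005
tool shift mm [  28.75 -155.09    6.88] turn [-38.91   0.28   0.24]
```

```bash
python3 -m inch '[0.004,-0.031,0.001,-8,0,0,0, 0.004,-0.031,-0.003,-8,0,0,0, 0.004,-0.030,-0.007,-8,0,0,0, 0.004,-0.029,-0.011,-8,0,0,0, 0.004,-0.027,-0.015,-8,0,0,0, 0,0,0,0,0,0,0]'
python3 - <<'E'
from h import *
plan([.5004,-.0484,.33])
save('wrist','w1')
E
```

```text
clock: 2.65
tool_pos: [0.5005, -0.041, 0.3378]
orientation: [-61.3, 89.6, 126.7]
force: [0.1, -0.1, -0.1]
opening: 0.0005
clk 2.650 tcp [ 0.5005 -0.041   0.3378] F [ 0.14 -0.06 -0.08] open 0.0005
tool shift mm [7.73 7.32 1.06] turn [2.72 0.19 0.33]
```

View pics/w1.png

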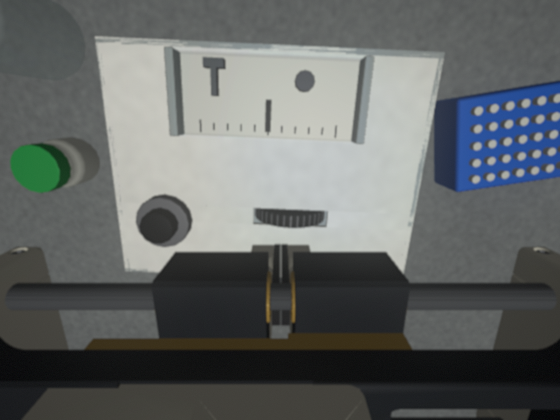

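Run:
```python
from h import *
np.set_printoptions(precision=4,suppress=True)
s=load('w1'); c=s['color'][190:350,200:360,::-1]; cv2.imwrite('pics/w1c.png',cv2.resize(c,(600,600),interpolation=cv2.INTER_CUBIC))
c=s['color'][30:160,160:390,::-1]; cv2.imwrite('pics/w1d.png',cv2.resize(c,None,fx=3.4,fy=3.4,interpolation=cv2.INTER_CUBIC))
H=s['hand_eye']
# project tool points at fingertip
for y in (-.021,0,.021):
  for z in (-.0095,.0095):
    q=H[:3,:3].T@(np.array([.178,y,z])-H[:3,3]); K=s['K']; print(y,z,K[0,2]-K[0,0]*q[0]/q[2],K[1,2]+K[1,1]*q[1]/q[2])
for v in range(240,330,6): print(v,s['depth'][v,262:300:3])
```

```text
-0.021 -0.0095 243.87941484039624 246.63575838584438
-0.021 0.0095 244.991572228926 275.79605397516696
0 -0.0095 280.2092388887616 246.67688832035196
0 0.0095 280.1654893283803 275.8328927622045
0.021 -0.0095 316.53138758915253 246.71800956539934
0.021 0.0095 315.3322116759694 275.86972401394445
240 [0.2473 0.2468 0.248  0.2474 0.247  0.2469 0.246  0.2469 0.2471 0.248
 0.2465 0.2482 0.246 ]
246 [0.1644 0.1641 0.1643 0.1656 0.1683 0.1687 0.2476 0.1693 0.1686 0.1657
 0.1655 0.1661 0.1657]
252 [0.0953 0.0952 0.0943 0.1584 0.1628 0.1619 0.2495 0.1611 0.162  0.1578
 0.1572 0.0938 0.0948]
258 [0.0908 0.092  0.0942 0.1532 0.1541 0.1546 0.2525 0.1538 0.1541 0.1551
 0.152  0.0911 0.0911]
264 [0.0865 0.0863 0.0952 0.1544 0.1479 0.1477 0.2539 0.1472 0.1478 0.1554
 0.152  0.0869 0.0883]
270 [0.0835 0.0839 0.0959 0.1397 0.1427 0.1432 0.2539 0.1418 0.1421 0.1386
 0.1396 0.0833 0.0837]
276 [0.0809 0.0798 0.087  0.1344 0.1377 0.1361 0.2577 0.1376 0.1361 0.1378
 0.0869 0.0811 0.0805]
282 [0.0776 0.0794 0.0854 0.0957 0.1317 0.1317 0.3612 0.1315 0.1321 0.1327
 0.085  0.0816 0.0781]
288 [0.0793 0.0792 0.0838 0.0883 0.0878 0.0885 0.0893 0.0887 0.     0.0879
 0.0834 0.0806 0.0786]
294 [0.0785 0.0801 0.0832 0.0876 0.0867 0.0864 0.0872 0.088  0.0869 0.0861
 0.0827 0.0813 0.0792]
300 [0.0792 0.0797 0.0838 0.0863 0.0866 0.0857 0.0875 0.0866 0.0866 0.0854
 0.083  0.0827 0.0789]
306 [0.0805 0.08   0.0837 0.087  0.0871 0.0875 0.0866 0.0875 0.088  0.0872
 0.0841 0.0817 0.08  ]
312 [0.0808 0.08   0.0836 0.1239 0.1308 0.1319 0.1318 0.1314 0.132  0.1312
 0.083  0.0816 0.0811]
318 [0.0811 0.0819 0.0848 0.1243 0.1333 0.1327 0.132  0.1324 0.1341 0.1323
 0.0849 0.0805 0.0802]
324 [0.0828 0.0805 0.0937 0.1242 0.1334 0.1335 0.1335 0.1338 0.1326 0.1339
 0.1039 0.0815 0.0817]
```

View pics/w1c.png

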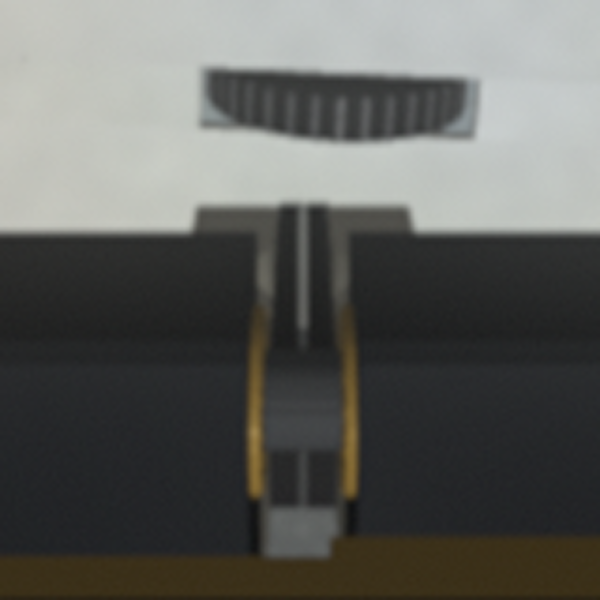

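View pics/w1d.png

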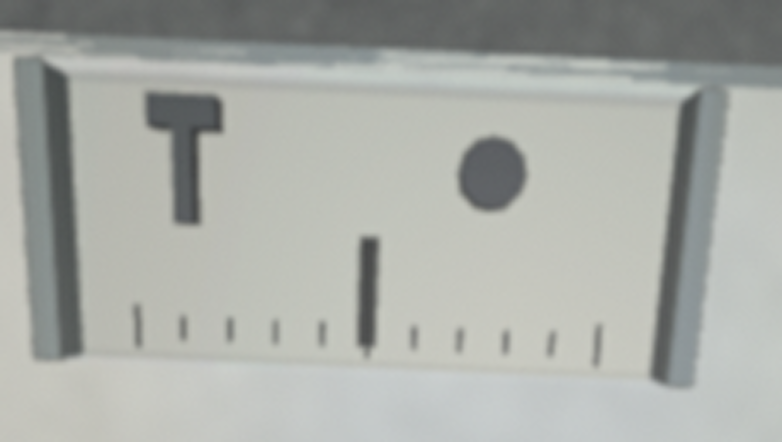

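Run:
```python
from h import *
np.set_printoptions(precision=4,suppress=True)
o=ctrl.get_obs(); print(o['joint_pos'],o['clock'])
s=load('w1')
# measurements on plane
f=lambda u,v:(u/3.4+160-.35, v/3.4+30-.35)
z={'needle':(.096,369,240),'needlebase':(.096,367,345),'flagtip':(.098,187,222),'flagbase':(.098,183,130),'stud':(.098,491,174)}
for k,(h,u,v) in z.items(): p=atz(s,*f(u,v),h); print(k,p,unit(p))
g=lambda u,v:(u/3.75+200-.37,v/3.75+190-.37)
for k,(u,v) in dict(a=(202,68),b=(480,80),c=(474,137),d=(199,127),mid=(339,103)).items(): p=atz(s,*g(u,v),.09); print('slot',k,p,unit(p))
p=atz(s,158,227,.115); print('btn',p,unit(p))
for k,(u,v) in dict(c1=(97,39),c2=(441,54),c4=(125,270)).items(): p=atz(s,u,v,.09); print(k,p,unit(p))
```

```text
[ 17.5495   7.5488 -26.0033  -0.4338 -56.5935  80.5829] 2.7
needle [ 0.5896 -0.0185  0.096 ] [0.0915 0.0216 0.006 ]
needlebase [ 0.5687 -0.0207  0.096 ] [0.0706 0.0212 0.006 ]
flagtip [0.5877 0.0185 0.098 ] [0.0931 0.0586 0.008 ]
flagbase [0.6046 0.0206 0.098 ] [0.1102 0.0591 0.008 ]
stud [ 0.6052 -0.0411  0.098 ] [ 0.1051 -0.0025  0.008 ]
slot a [ 0.5077 -0.017   0.09  ] [0.0102 0.0306 0.    ]
slot b [ 0.5136 -0.0762  0.09  ] [ 0.0105 -0.0289  0.    ]
slot c [ 0.5006 -0.0774  0.09  ] [-0.0025 -0.0289  0.    ]
slot d [ 0.4943 -0.0178  0.09  ] [-0.0033  0.031   0.    ]
slot mid [ 0.5041 -0.0471  0.09  ] [0.0038 0.0009 0.    ]
btn [0.4913 0.0489 0.115 ] [-0.0001  0.0978  0.025 ]
c1 [0.6123 0.1024 0.09  ] [0.1253 0.1398 0.    ]
c2 [ 0.6361 -0.1319  0.09  ] [ 0.1274 -0.0956  0.    ]
c4 [0.4362 0.0861 0.09  ] [-0.0515  0.1398  0.    ]
```

```bash
cat >> h.py <<'E'
Rgoal0=Rgoal
Rgoal=Rgoal0@R.from_rotvec([-80,0,0],degrees=True).as_matrix()
SL=np.array([.502,-.0478,.09])
def st():
    o=ctrl.get_obs(); Rt=R.from_euler('xyz',o['orientation'],degrees=True).as_matrix()
    tip=o['tool_pos']+Rt@[.178,0,0]; d=tip-SL
    w=R.from_matrix(Rt.T@Rgoal).as_rotvec(degrees=True)
    print('clk %.2f'%o['clock'],'tip unit mm',(np.array([d@ux,d@uy,d[2]])*1e3).round(2),'F unit',np.array([o['force']@ux,o['force']@uy,o['force'][2]]).round(2),'turn',w.round(2),'j6 %.1f'%o['joint_pos'][5]); 
    print('tool axes per unit +y',(Rt.T@uy).round(3),'+x',(Rt.T@ux).round(3),'down',(Rt.T@[0,0,-1]).round(4))
E
python3 - <<'E'
from h import *
st()
plan(SL-.009*uy+[0,0,.208])
E
```

```text
clk 2.70 tip unit mm [-2.18  7.24 69.81] F unit [-1.17  0.12  0.19] turn [-7.741e+01 -5.000e-02  4.200e-01] j6 80.6
tool axes per unit +y [ 0.006 -0.999 -0.045] +x [-0.004  0.045 -0.999] down [ 1.      0.0058 -0.0036]
clk 2.700 tcp [ 0.4999 -0.0417  0.3378] F [-1.18  0.01  0.19] open 0.0005
tool shift mm [39.72 15.52 -0.95] turn [-7.741e+01 -5.000e-02  4.200e-01]
```

```bash
python3 -m inch '[0.005,0.008,0,-9.7,0,0,0, 0.005,0.008,0.001,-9.7,0,0.1,0, 0.005,0,0,-9.7,0,0.1,0, 0.005,0,0,-9.7,0,0.1,0, 0.005,0,0,-9.7,0,0.1,0, 0.004,0,0,-9.7,0,0,0, 0.003,0,0,-9.7,0,0,0, 0,0,0,-9.7,0,0,0, 0,0,0,0,0,0,0]'
python3 - <<'E'
from h import *
st()
save('wrist','w2'); st()
plan(SL-.009*uy+[0,0,.198])
E
```

```text
clock: 3.82
tool_pos: [0.498, -0.0639, 0.3053]
orientation: [-79.8, 89.9, -172.9]
force: [0.9, 0.3, 1.1]
opening: 0.0005
clk 3.83 tip unit mm [ -5.8  -15.71  37.34] F unit [0.94 0.24 1.06] turn [1.55 0.02 0.09] j6 161.7
tool axes per unit +y [-0.    -0.147 -0.989] +x [-0.002  0.989 -0.147] down [ 1.0e+00  1.5e-03 -3.0e-04]
clk 3.88 tip unit mm [ -5.7  -15.66  37.39] F unit [0.06 0.13 0.35] turn [1.43 0.01 0.07] j6 161.6
tool axes per unit +y [ 0.    -0.149 -0.989] +x [-0.001  0.989 -0.149] down [ 1.0e+00  1.3e-03 -2.0e-04]
clk 3.875 tcp [ 0.498  -0.0639  0.3054] F [0.05 0.14 0.35] open 0.0006
tool shift mm [17.38  4.43 -7.4 ] turn [1.43 0.01 0.07]
```

View pics/w2.png

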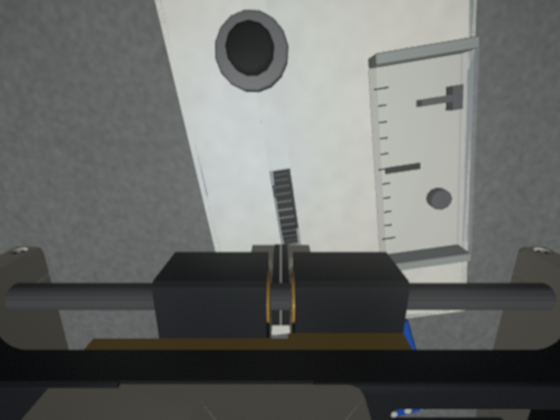

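Run:
```python
from h import *
np.set_printoptions(precision=4,suppress=True)
s=load('w2'); c=s['color'][150:270,240:340,::-1]; cv2.imwrite('pics/w2c.png',cv2.resize(c,(500,600),interpolation=cv2.INTER_CUBIC))
for n,u,v,h in [('send',281,170,.09),('crown line',289,222,.1),('needle',420,167,.096),('flag',418,102.5,.098),('btn',249,47,.114)]:
    p=atz(s,u,v,h)-SL; print(n,p@ux,p@uy)
```

```text
send 0.0027170926192389344 0.030152798563954784
crown line 0.0031857335157599773 -0.003121339339983232
needle 0.09081190731618763 0.020241688961946783
flag 0.08902940774627642 0.05961334744211121
btn -0.003756609244444728 0.0998559800261233
```

View pics/w2c.png

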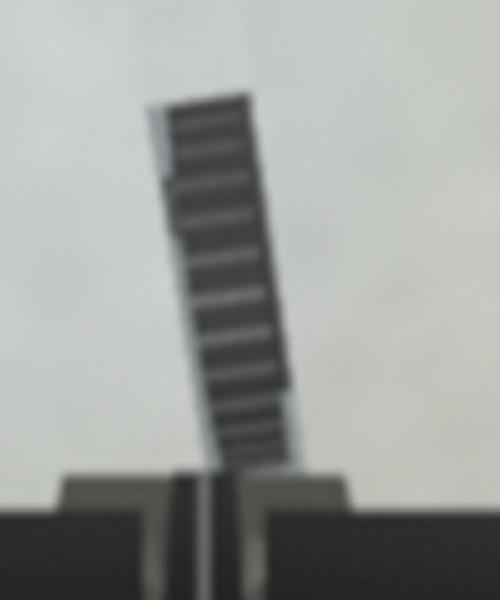

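```bash
sed -i 's/^SL=.*/SL=np.array([.504,-.0476,.09])/' h.py
python3 - <<'E'
from h import *
st()
plan(SL-.009*uy+[0,0,.198])
E
```

```text
clk 3.88 tip unit mm [ -7.71 -15.67  37.39] F unit [0.06 0.13 0.35] turn [1.43 0.01 0.07] j6 161.6
tool axes per unit +y [ 0.    -0.149 -0.989] +x [-0.001  0.989 -0.149] down [ 1.0e+00  1.3e-03 -2.0e-04]
clk 3.875 tcp [ 0.498  -0.0639  0.3054] F [0.05 0.14 0.35] open 0.0006
tool shift mm [17.38  6.42 -7.71] turn [1.43 0.01 0.07]
```

```bash
python3 -m inch '[0.010,0.005,-0.005,1,0,0,0, 0.006,0.002,-0.003,0,0,0,0, 0,0,0,0,0,0,0]'
python3 - <<'E'
from h import *
st()
E
python3 -m inch '[0,0,0,0,0,0,0, 0,0,0,0,0,0,0]'
python3 - <<'E'
from h import *
st()
E
```

```text
clock: 4.25
tool_pos: [0.5058, -0.0562, 0.2881]
orientation: [-82.6, 89.9, -177.4]
force: [-0.9, -0.2, -0.3]
opening: 0.0001
clk 4.25 tip unit mm [ 0.72 -8.71 20.09] F unit [-0.91 -0.11 -0.3 ] turn [-0.08  0.01  0.08] j6 159.4
tool axes per unit +y [ 0.    -0.175 -0.985] +x [-0.001  0.985 -0.175] down [ 1.0e+00  1.5e-03 -2.0e-04]
clock: 4.5
tool_pos: [0.5059, -0.056, 0.2879]
orientation: [-77.0, 89.9, -171.8]
force: [-0.1, 1.1, 0.3]
opening: 0.0002
clk 4.50 tip unit mm [ 0.72 -8.6  19.91] F unit [-0.01  1.06  0.32] turn [-0.1   0.03  0.11] j6 159.4
tool axes per unit +y [-0.    -0.175 -0.984] +x [-0.002  0.984 -0.175] down [ 1.e+00  2.e-03 -5.e-04]
```

```bash
python3 -m inch '[0.001,0,0,0,0,0,0, 0.001,0,0,0,0,0,0, 0.001,0,0,0,0,0,0, 0.0005,0,0,0,0,0,0]'; for i in 1; do python3 -m inch '[0.001,0,0,0,0,0,0]'; done; python3 -m inch '[0,0,0,0,0,0,0]'
```

```text
clock: 5.0
tool_pos: [0.5058, -0.0561, 0.2846]
orientation: [-83.1, 89.9, -178.0]
force: [-0.5, -0.2, 0.4]
opening: 0.0005
clock: 5.12
tool_pos: [0.5058, -0.0561, 0.2836]
orientation: [-83.3, 89.9, -178.1]
force: [0.2, 0.5, -0.1]
opening: 0.0005
clock: 5.25
tool_pos: [0.5058, -0.0561, 0.2835]
orientation: [-81.2, 89.9, -176.0]
force: [0.4, 0.8, -0.2]
opening: 0.0005
```

```bash
python3 -m inch '[0.001,0,0,0,0,0,0]'; python3 -c "
from h import *
st()"
```

```text
clock: 5.38
tool_pos: [0.5059, -0.0561, 0.2825]
orientation: [-85.0, 89.9, -179.8]
force: [-0.1, 0.4, 0.2]
opening: 0.0004
clk 5.38 tip unit mm [ 0.88 -8.62 14.53] F unit [-0.02  0.4   0.19] turn [-0.12  0.01  0.06] j6 159.4
tool axes per unit +y [ 0.    -0.176 -0.984] +x [-0.001  0.984 -0.176] down [ 1.e+00  1.e-03 -1.e-04]
```

```bash
python3 -m inch '[0.001,0,0,0,0,0,0]' | grep -E "tool_pos|force"
```

```text
tool_pos: [0.5058, -0.0561, 0.2815]
force: [-0.6, -1.1, -0.5]
```

```bash
python3 -m inch '[0.001,0,0,0,0,0,0]' | grep -E "tool_pos|force"
```

```text
tool_pos: [0.5059, -0.0561, 0.2804]
force: [-0.5, -0.8, 0.6]
```

```bash
python3 -m inch '[0.0008,0,0,0,0,0,0]' | grep -E "tool_pos|force"
```

```text
tool_pos: [0.5058, -0.0561, 0.2795]
force: [-0.0, 1.1, 0.3]
```

```bash
python3 -m inch '[0.0008,0,0,0,0,0,0]' | grep -E "tool_pos|force"
```

```text
tool_pos: [0.5058, -0.0561, 0.2786]
force: [0.8, -1.2, 0.2]
```

```bash
python3 -m inch '[0.0005,0,0,0,0,0,0]' | grep -E "tool_pos|force"
```

```text
tool_pos: [0.5059, -0.0561, 0.2782]
force: [-1.4, -0.2, 2.9]
```

```bash
python3 -m inch '[0.0005,0,0,0,0,0,0]' | grep -E "tool_pos|force"
```

```text
tool_pos: [0.5059, -0.0561, 0.2779]
force: [-1.2, 0.4, 4.5]
```

```bash
python3 -m inch '[0.0004,0,0,0,0,0,0]' | grep -E "tool_pos|force"
```

```text
tool_pos: [0.5059, -0.0561, 0.2778]
force: [-1.3, 0.6, 5.2]
```

```bash
python3 -m inch '[0.0003,-0.0003,-0.002,0,0,0,0]' | grep -E "tool_pos|force"; python3 -c "
from h import *
st()"
```

```text
tool_pos: [0.5057, -0.0544, 0.2777]
force: [-1.1, -3.6, 6.0]
clk 6.38 tip unit mm [ 0.93 -7.09  9.7 ] F unit [-1.41 -3.44  6.  ] turn [-0.1   0.06  0.05] j6 159.1
tool axes per unit +y [-0.001 -0.175 -0.985] +x [-0.001  0.985 -0.175] down [ 1.e+00  8.e-04 -1.e-03]
```

```bash
python3 -m inch '[0.0004,-0.0005,-0.003,0,0,0,0, 0.0003,-0.0005,-0.003,0,0,0,0]' | grep -E "tool_pos|force"; python3 -c "
from h import *
st(); save('wrist','w3')"
```

```text
tool_pos: [0.5052, -0.049, 0.2777]
force: [-1.8, -3.4, 6.2]
clk 6.62 tip unit mm [ 0.9  -1.94  9.69] F unit [-2.07 -3.22  6.22] turn [-0.08  0.16  0.04] j6 158.4
tool axes per unit +y [-0.003 -0.175 -0.985] +x [-0.001  0.985 -0.175] down [ 1.0e+00  6.0e-04 -2.7e-03]
```

View pics/w3.png

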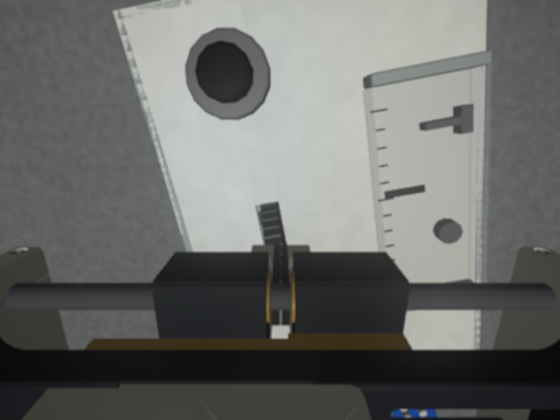

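```bash
cat >> h.py <<'E'
def df(s,nu,nv,fu,fv):
    a=atz(s,nu,nv,.096)-SL; b=atz(s,fu,fv,.098)-SL; print('needle',a@ux,a@uy,'flag',b@ux,b@uy,'diff mm',1e3*(b-a)@uy)
def crop(n,u0,u1,v0,v1,f):
    s=load(n); cv2.imwrite(f'pics/{n}c.png',cv2.resize(s['color'][v0:v1,u0:u1,::-1],None,fx=f,fy=f,interpolation=cv2.INTER_CUBIC))
E
python3 - <<'E'
from h import *
df(load('w3'),425,188,421,126)
crop('w2',360,490,30,270,2.5);crop('w3',360,490,30,270,2.5)
a=cv2.imread('pics/w2c.png');b=cv2.imread('pics/w3c.png');cv2.imwrite('pics/ab.png',np.hstack([a,b]))
E
```

```text
needle 0.08875658623258452 0.025751537510445458 flag 0.08680506040533169 0.059897142149334136 diff mm 34.14560463888868
```

View pics/ab.png

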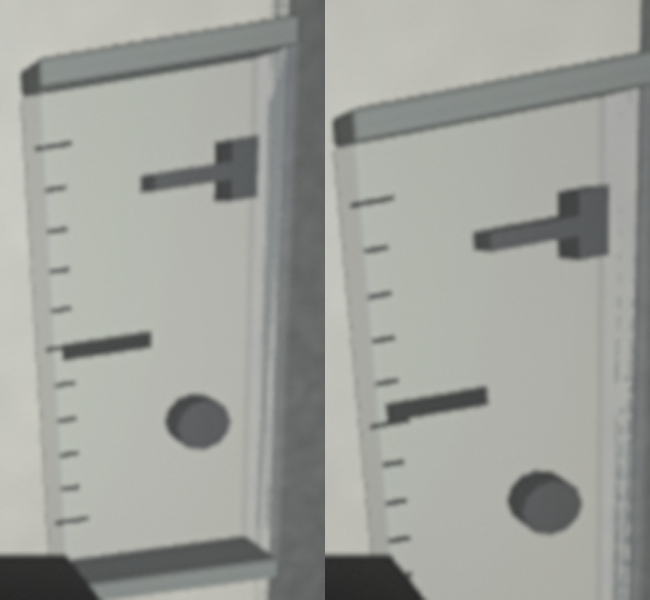

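```bash
python3 -m inch '[0.0004,-0.0006,-0.003,0,0,0,0, 0.0003,-0.0006,-0.003,0,0,0,0]' | grep -E "tool_pos|force"
```

```text
tool_pos: [0.5046, -0.0432, 0.2777]
force: [-1.1, -2.3, 6.0]
```

```bash
python3 -m inch '[0.0004,-0.0006,-0.003,0,0,0,0, 0.0004,-0.0006,-0.003,0,0,0,0]' | grep -E "tool_pos|force";python3 -c "
from h import *
st()"
```

```text
tool_pos: [0.504, -0.0377, 0.2777]
force: [-0.9, -2.5, 5.4]
clk 7.17 tip unit mm [0.83 8.84 9.69] F unit [-1.16 -2.39  5.44] turn [-0.04  0.33 -0.03] j6 156.8
tool axes per unit +y [-0.006 -0.174 -0.985] +x [-0.001  0.985 -0.174] down [ 1.0e+00 -5.0e-04 -5.8e-03]
```

```bash
python3 -m inch '[0.0005,-0.0006,-0.003,0,0,0,0, -0.004,0,0,0,0.3,0,0, 0,0.002,0.0115,0,0,0,0, 0,0.002,0.0115,0,0,0,0, 0,0,0,0,0,0,0]' | grep -E "tool_pos|force"; python3 -c "
from h import *
st(); save('wrist','w4'); crop('w4',360,490,30,270,2.5)"
```

```text
tool_pos: [0.5058, -0.0597, 0.2812]
force: [-0.2, -0.1, -0.5]
clk 7.80 tip unit mm [  0.8  -12.28  13.2 ] F unit [-0.17 -0.07 -0.46] turn [-0.04  0.03 -0.03] j6 159.8
tool axes per unit +y [-0.001 -0.174 -0.985] +x [ 0.     0.985 -0.174] down [ 1.e+00 -5.e-04 -5.e-04]
```

View pics/w4c.png

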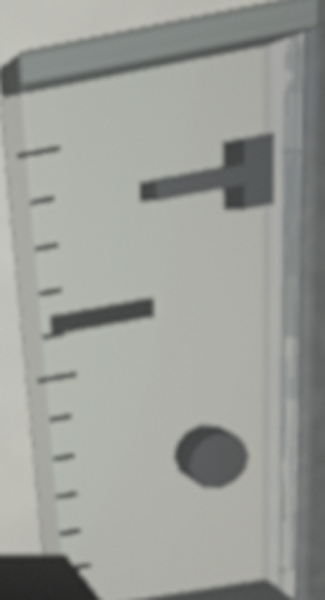

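```bash
python3 - <<'E'
from h import *
df(load('w4'),360+153/2.5,30+306/2.5,360+157/2.5,30+188/2.5)
E
python3 -m inch '[0.0028,0,0,0,0,0,0, 0.0005,0,0,0,0,0,0, 0.0005,-0.0003,-0.001,0,0,0,0]' | grep -E "tool_pos|force"
```

```text
needle 0.08885744576884468 0.034887445609462706 flag 0.0896013184492812 0.059530318103417516 diff mm 24.64287249395481
tool_pos: [0.5058, -0.0586, 0.2775]
force: [-0.3, -3.3, 5.0]
```

```bash
python3 -m inch '[0.0005,-0.0006,-0.003,0,0,0,0, 0.0003,-0.0006,-0.003,0,0,0,0, 0.0003,-0.0006,-0.003,0,0,0,0]' | grep -E "tool_pos|force"
```

```text
tool_pos: [0.5049, -0.0496, 0.2778]
force: [-1.6, -2.4, 5.6]
```

```bash
python3 -m inch '[0.0004,-0.0006,-0.003,0,0.1,0,0, 0.0003,-0.0006,-0.003,0,0.1,0,0]' | grep -E "tool_pos|force"
```

```text
tool_pos: [0.5041, -0.0434, 0.2778]
force: [-0.3, -4.0, 4.8]
```

```bash
python3 -m inch '[0.0004,-0.0006,-0.003,0,0.1,0,0, 0.0004,-0.0006,-0.003,0,0.1,0,0]' | grep -E "tool_pos|force";python3 -c "
from h import *
st()"
```

```text
tool_pos: [0.5034, -0.0372, 0.2778]
force: [-0.7, -2.5, 4.6]
clk 9.10 tip unit mm [ 0.88 10.68  9.82] F unit [-0.96 -2.42  4.63] turn [ 0.15 -0.11 -0.16] j6 157.4
tool axes per unit +y [ 0.001 -0.171 -0.985] +x [ 0.003  0.985 -0.171] down [ 1.     -0.0028  0.0019]
```

```bash
python3 -m inch '[-0.004,0,0,0,0,0,0, 0,0.002,0.0110,0.1,-0.05,-0.1,0, 0,0.002,0.0110,0,-0.05,0,0, 0,0,0,0,0,0,0]' | grep -E "tool_pos|force"; python3 -c "
from h import *
st(); save('wrist','w5'); crop('w5',360,490,30,270,2.5)"
```

```text
tool_pos: [0.5054, -0.0605, 0.2815]
force: [0.3, -0.1, 0.5]
clk 9.60 tip unit mm [  0.22 -12.81  13.46] F unit [ 0.28 -0.12  0.47] turn [ 0.06 -0.04 -0.01] j6 160.1
tool axes per unit +y [ 0.001 -0.173 -0.985] +x [ 0.     0.985 -0.173] down [ 1.e+00 -1.e-04  8.e-04]
```

View pics/w5c.png

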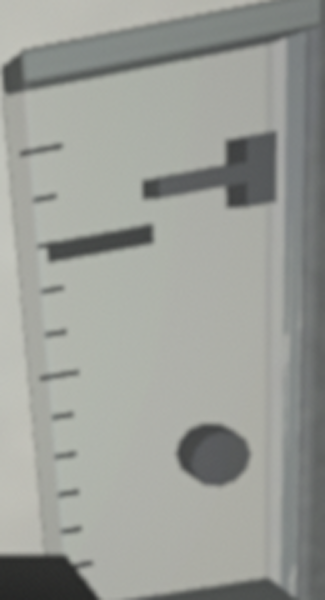

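Run:
```python
from h import *
df(load('w5'),360+153/2.5,30+234/2.5,360+160/2.5,30+187/2.5)
```

```text
needle 0.08883915660132824 0.0498061067328138 flag 0.089681740203811 0.05922183859306255 diff mm 9.415731860248753
```

```bash
python3 -m inch '[0,-0.001,-0.006,0,0,0,0, 0.0028,0,0,0,0,0,0, 0.0005,0,0,0,0,0,0, 0.0006,0,0,0,0,0,0]' | grep -E "tool_pos|force"
```

```text
tool_pos: [0.5049, -0.0536, 0.2777]
force: [-1.9, -1.0, 5.3]
```

```bash
python3 -m inch '[0.0006,-0.0006,-0.003,0,0,0,0, 0.0004,-0.0006,-0.003,0,0,0,0]' | grep -E "tool_pos|force"
```

```text
tool_pos: [0.5043, -0.0481, 0.2776]
force: [-1.6, -3.1, 6.3]
```

```bash
python3 -m inch '[0.0004,-0.0006,-0.003,0,0,0,0, 0.0004,-0.0006,-0.003,0,0,0,0]' | grep -E "tool_pos|force";python3 -c "
from h import *
st();save('wrist','w6'); crop('w6',360,490,30,270,2.5)"
```

```text
tool_pos: [0.5037, -0.0425, 0.2778]
force: [-1.3, -3.2, 5.9]
clk 10.65 tip unit mm [0.35 4.64 9.78] F unit [-1.62 -3.07  5.9 ] turn [ 0.17  0.15 -0.09] j6 157.8
tool axes per unit +y [-0.003 -0.171 -0.985] +x [ 0.001  0.985 -0.171] down [ 1.     -0.0015 -0.0026]
```

View pics/w6c.png

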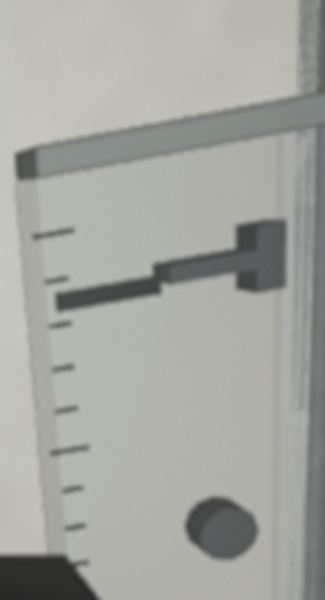

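Run:
```python
from h import *
s=load('w6')
for hn in (.093,.096,.099):
  a=atz(s,360+160/2.5,30+285/2.5,hn)-SL; b=atz(s,360+170/2.5,30+270/2.5,.098)-SL; print(hn,1e3*(b-a)@uy,b@ux-a@ux)
```

```text
0.093 3.6120824982699555 -0.00013331702797440836
0.096 3.097354485213557 0.0012318709580093623
0.099 2.582626472157169 0.002597058943993036
```

```bash
python3 -m inch '[0.0004,-0.0005,-0.0024,0,0,0,0, 0.0004,-0.0005,-0.0024,0,0,0,0]' | grep -E "tool_pos|force"
```

```text
tool_pos: [0.5031, -0.0379, 0.2778]
force: [-0.4, -3.4, 5.0]
```

```bash
python3 -m inch '[-0.004,0,0,0,0,0,0, -0.016,0,0,0,0,0,0, -0.01,0,0,0,0,0,0, 0,0,0,0,0,0,0]' | grep -E "tool_pos|force";python3 -c "
from h import *
st();save('wrist','w7'); crop('w7',340,490,0,240,2.5);save('scene','s7');save('top','t7')"
```

```text
tool_pos: [0.5028, -0.0374, 0.3083]
force: [0.5, 0.4, -0.5]
clk 11.45 tip unit mm [-0.16  9.68 40.32] F unit [ 0.49  0.36 -0.49] turn [ 0.19  0.17 -0.07] j6 157.2
tool axes per unit +y [-0.003 -0.17  -0.985] +x [ 0.001  0.985 -0.17 ] down [ 1.     -0.0013 -0.003 ]
```

View pics/w7.png

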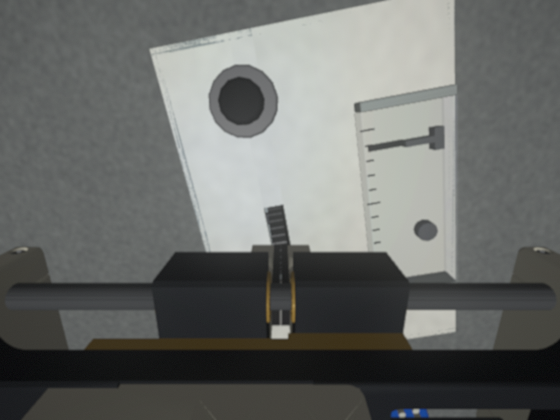

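View pics/w7c.png

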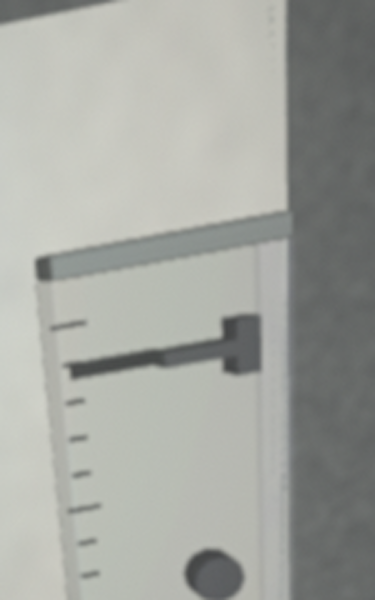

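View pics/t7.png

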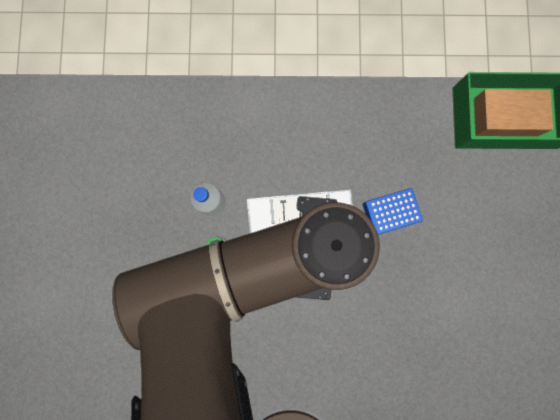

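Run:
```python
from h import *
a=load('w7')['color'][115:165,355:455,::-1]; b=load('t7')['color'][190:230,260:340,::-1]; c=load('s7')['color'][150:210,240:320,::-1]
r=lambda i,f:cv2.resize(i,None,fx=f,fy=f,interpolation=cv2.INTER_CUBIC)
cv2.imwrite('pics/w7z.png',r(a,8)); cv2.imwrite('pics/t7z.png',r(b,10)); cv2.imwrite('pics/s7z.png',r(c,9))
```

```text
(no output)
```

View pics/w7z.png

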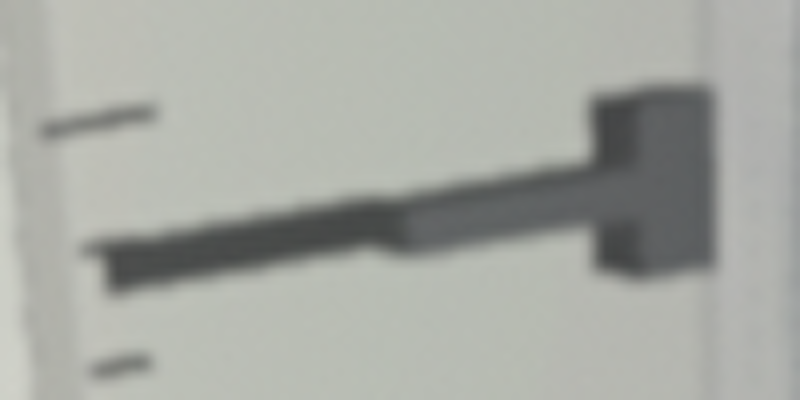

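View pics/t7z.png

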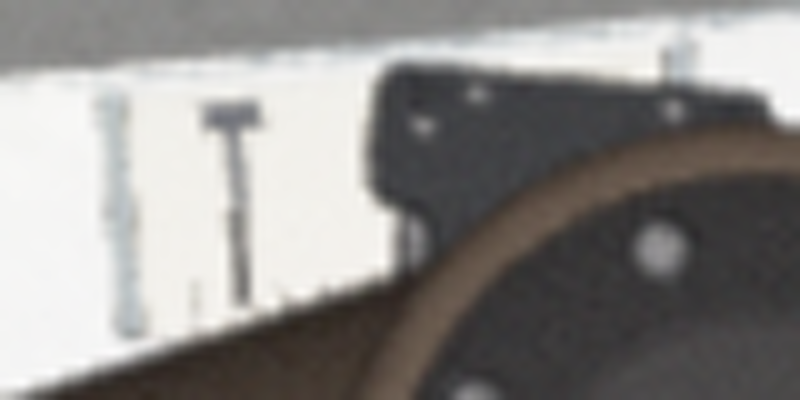

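View pics/s7z.png

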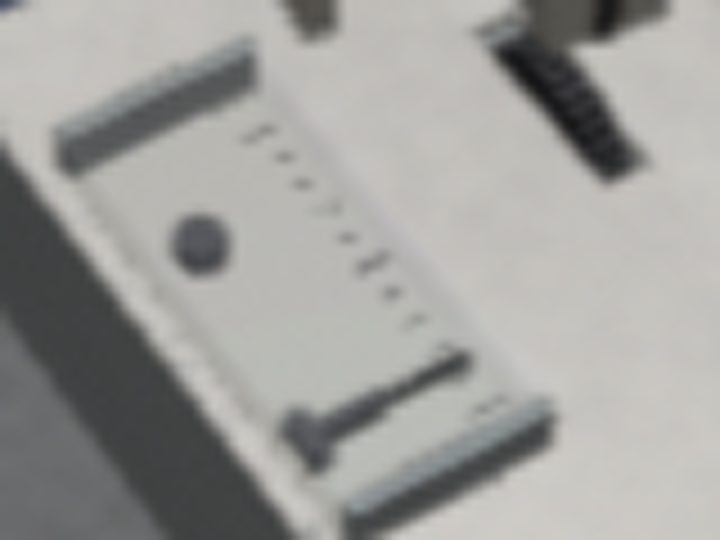

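Run:
```python
from h import *
np.set_printoptions(precision=4,suppress=True)
s=load('w7'); p=atz(s,241,101,.114); print(p); d=p-SL; print(d@ux,d@uy)
p[2]=.178+.126
plan(p);
```

```text
[0.4896 0.0519 0.114 ]
-0.005152799239963016 0.10038487288450304
clk 11.600 tcp [ 0.5024 -0.0376  0.3073] F [-0.34 -0.03 -0.7 ] open 0.0000
tool shift mm [  3.   -19.82 -88.19] turn [0.18 0.21 0.03]
```

```bash
python3 -m inch '[0,-0.004,-0.018,0,0,0,0, 0,-0.004,-0.018,0,0.1,0,0, 0,-0.004,-0.018,0,0,0,0, 0,-0.004,-0.018,0,0,0,0, 0,-0.004,-0.017,0,0.1,0,0, 0,0,0,0,0,0,0]' | grep -E "tool_pos|force"
python3 - <<'E'
from h import *
plan([.4896,.0519,.304]); st(); save('wrist','w8')
E
```

```text
tool_pos: [0.4883, 0.0551, 0.3038]
force: [0.2, 0.5, 0.6]
clk 12.350 tcp [0.4883 0.0551 0.3038] F [0.23 0.47 0.59] open 0.0004
tool shift mm [-0.21  1.59  3.08] turn [0.09 0.11 0.32]
clk 12.35 tip unit mm [ -7.22 103.54  35.8 ] F unit [0.27 0.45 0.59] turn [0.09 0.11 0.32] j6 146.1
tool axes per unit +y [-0.001 -0.172 -0.985] +x [-0.006  0.985 -0.172] down [ 1.      0.0055 -0.002 ]
```

View pics/w8.png

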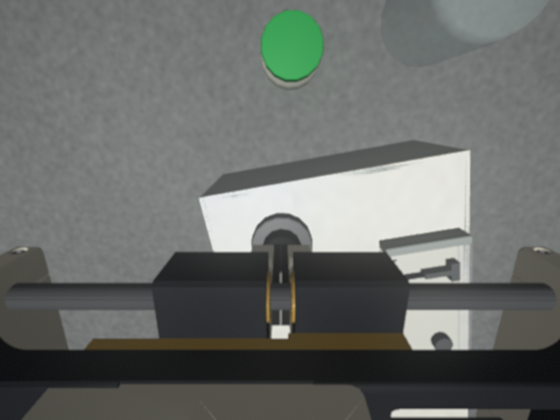

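```bash
python3 -m inch '[0.003,0.001,0.003,0,0,0.2,0, 0.003,0,0,0,0,0,0, 0.002,0,0,0,0,0,0]' | grep -E "tool_pos|force"; python3 -m inch '[0.001,0,0,0,0,0,0]' | grep -E "tool_pos|force"
```

```text
tool_pos: [0.489, 0.0503, 0.295]
force: [-0.4, 0.2, -0.3]
tool_pos: [0.489, 0.0501, 0.2938]
force: [0.3, -0.5, -0.1]
```

```bash
for i in 1; do python3 -m inch '[0.001,0,0,0,0,0,0]' | grep -E "tool_pos|force"; python3 -m inch '[0.001,0,0,0,0,0,0]' | grep -E "tool_pos|force"; python3 -m inch '[0.001,0,0,0,0,0,0]' | grep -E "tool_pos|force"; python3 -m inch '[0.001,0,0,0,0,0,0]' | grep -E "tool_pos|force"; done
```

```text
tool_pos: [0.489, 0.0499, 0.2927]
force: [0.3, -0.1, 0.9]
tool_pos: [0.489, 0.0499, 0.2917]
force: [0.2, 0.3, 2.0]
tool_pos: [0.489, 0.0499, 0.2908]
force: [-1.1, -0.6, 1.7]
tool_pos: [0.489, 0.0499, 0.2899]
force: [-0.6, 0.5, 2.6]
```

```bash
python3 -m inch '[0.0011,0,0,0,0,0,0]' | grep -E "tool_pos|force";  python3 -m inch '[0.0011,0,0,0,0,0,0]' | grep -E "tool_pos|force"; python3 -m inch '[0.0011,0,0,0,0,0,0]' | grep -E "tool_pos|force"
```

```text
tool_pos: [0.489, 0.0499, 0.2889]
force: [-1.0, -0.4, 2.7]
tool_pos: [0.489, 0.0499, 0.2878]
force: [-1.2, 0.2, 2.8]
tool_pos: [0.489, 0.0499, 0.2867]
force: [-1.7, 0.2, 3.4]
```

```bash
python3 -m inch '[0.0008,0,0,0,0,0,0]' | grep -E "tool_pos|force";  python3 -m inch '[0.0005,0,0,0,0,0,0]' | grep -E "tool_pos|force"
```

```text
tool_pos: [0.489, 0.0499, 0.2859]
force: [-2.2, -0.6, 4.4]
tool_pos: [0.489, 0.0499, 0.2854]
force: [-1.6, -0.7, 3.6]
```

```bash
python3 -m inch '[0,0,0,0,0,0,0, -0.005,0,0,0,0,0,0, -0.01,0,0,0,0,0,0, -0.02,0,0,0,0,0,0, -0.02,0.01,0.01,0,0,0,0, -0.02,0,0.02,0,0,0,0, -0.02,0,0.02,0,0,0,0, 0,0,0.02,0,0,0,0, 0,0,0,0,0,0,0]'
python3 - <<'E'
from h import *
st(); save('wrist','w9'); save('scene','s9')
cv2.imwrite('pics/s9z.png',cv2.resize(load('s9')['color'][120:300,200:400,::-1],None,fx=3.3,fy=3.3,interpolation=cv2.INTER_CUBIC))
E
```

```text
clock: 15.15
tool_pos: [0.4936, -0.022, 0.387]
orientation: [2.8, 89.9, -91.9]
force: [-0.2, 0.3, -0.1]
opening: 0.0002
clk 15.15 tip unit mm [ -8.01  26.14 118.95] F unit [-0.18  0.34 -0.1 ] turn [ 0.03  0.09 -0.  ] j6 155.0
tool axes per unit +y [-0.002 -0.173 -0.985] +x [-0.     0.985 -0.173] down [ 1.0e+00 -1.0e-04 -1.6e-03]
```

View pics/w9.png

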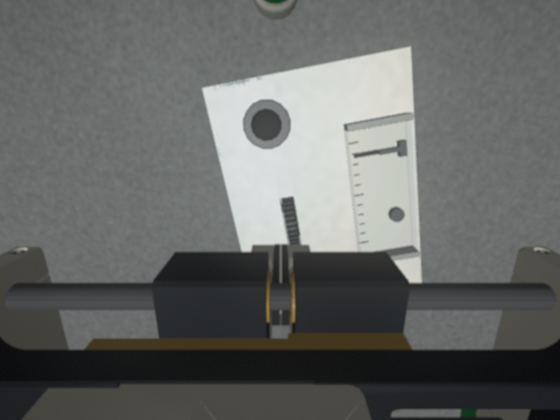

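View pics/s9z.png

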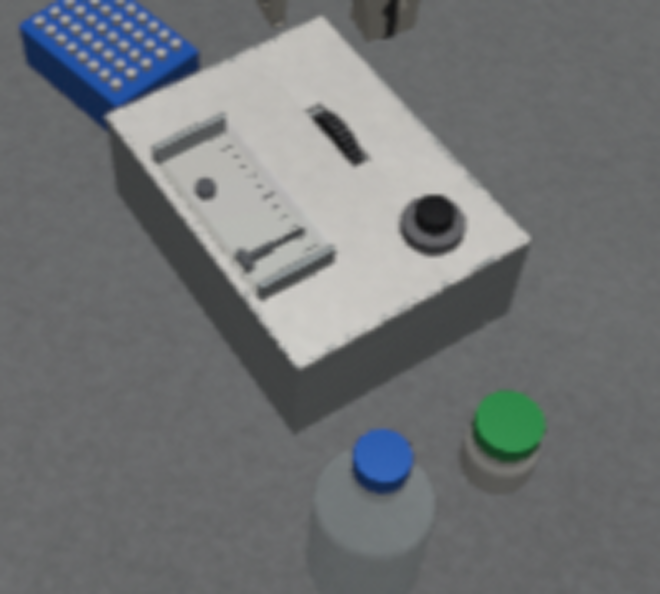

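Run:
```python
from h import *
s=load('w7')
for h in (.094,.096): 
  a=atz(s,355+376/8,115+222/8,h)-SL; b=atz(s,355+410/8,115+228/8,.098)-SL; print(h,1e3*(b-a)@uy)
t=load('t7')
a=atz(t,260+238/10,190+215/10,.096); b=atz(t,260+236/10,190+200/10,.098); print(1e3*(b-a)@uy)
s=load('s7'); a=atz(s,240+378/9,150+406/9,.096);b=atz(s,240+366/9,150+410/9,.098); print(1e3*(b-a)@uy)
ctrl.close_job()
```

```text
0.094 -0.2924871543605241
0.096 -0.6030604839518907
0.18221515261644017
0.6790027559042212
the job is handed in; nothing more can be done
```

I rolled the needle onto the bar-shaped set-point rider, pressed the SET button and let go. I then lifted the fingers clear and handed the job in at about 15 s of the 54 s allowed.

- **Wheel:** I closed the fingers to use as a fingertip and felt the crown about 10.4 mm above the panel. Three strokes at roughly 5–6 N towards +y moved the needle.
- **Alignment:** Before the press, I measured the needle's offset from the rider along the scale in three views:

| View | Offset |
|---|---|
| Wrist | about −0.3 to −0.6 mm |
| Top | +0.2 mm |
| Scene | +0.7 mm |

  All are well inside the 3 mm tolerance. Pictures taken after the press still show the two in line.
- **Button:** I pressed it about 6.5–7 mm down, judged from where contact was felt. The force peaked at about 4.5 N, and the pictures show the button back up.
- **Forces and bystanders:** The largest downward force I read was about 6.3 N, against the 15 N limit; forces were read only at the end of each move call. After the press, the tip rack, bottle and jar look upright and undisturbed in the scene view, but I did not measure their positions.
- **Disagreement:** The wrist camera placed things 2–4 mm further in x than the fixed cameras. I used the wrist values for positions relative to the fingers. Early needle-to-rider distances also differed by about 2 mm between views (37.0 to 39.4 mm), so I used the close-up checks for the final alignment.

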